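Load a casting through the sprung one-way flap of a feed lane

ROBOT

A 7-joint arm with a two-finger parallel gripper is mounted at the origin on a cart in front of the work surface, level with it; the furniture and walls round the work are solid. World frame = base frame: x ahead of the robot, y to its left, z up, the work surface at z = 0. Lengths are in mm, angles in rad, forces in N, time in s.
With the tool pointing down it reaches from about 425 to 800 mm from the base axis. Payload 8.3 kg.
Tool frame: the origin (TCP) lies on the centre line of the jaws, within the pads' length; the fingertips stand 11 mm ahead of it and the grasp point (between the pads) lies 8 mm behind it; z points along the fingers, y is the line along which they close (so a half turn about z gives the same grasp; the last joint's range is limited). The gripper opens to 85 mm and grips with 20 to 120 N. Pads are 22 mm wide; open, the fingers measure 114 mm over their backs; the gripper's body (76 mm by 85 mm) begins 54 mm behind the grasp point. The pads swing forward as they close: fully open they stand 13 mm farther back than shut.
Start: joints at [-1.27, 0.383, 0.016, 1.37, -0.006, 1.388, -0.046], TCP at [222.341, 584.096, 242.279] pointing down, gripper open.
Joint ranges: [-2.95, 2.95], [-0.25, 2.06], [-1.52, 1.56], [0.18, 2.33], [-1.44, 4.58], [0.02, 2.06], [-3.01, 3.01]. Speed limits (rad/s): [2.39, 2.39, 3.01, 3.01, 3.14, 3.14, 3.14].

INTERFACE

Orientations are given as a rotation vector (axis times angle).
In Python, from bench import manip, read_camera, get_calibration, job_done gives the robot as it stands.
- The arm moves only by the shell command python3 -m crank 'ROWS' [FORCE]. ROWS is JSON, a list of rows, each an object with "rot": the turn, a rotation vector about the world's x, y, z in rad, a list of three; "dp": the shift along the world's x, y, z in mm, a list of three; "claw": the opening, from 0 (shut) to 1 (fully open). In form: [{"rot": [rx, ry, rz], "dp": [tx, ty, tz], "claw": claw}, ...]. A call has 1 to 10 rows; each row shifts and turns the commanded pose from where the row before left it; what a row does not reach is not made up. A row lasts 1/10 s, in which the tool goes at most 50 mm and 8.59 degrees, less where a joint would pass 70% of its speed; a pose out of reach is approached as far as the arm can. A call is refused whole if a number of a shift passes 50 or a number of a turn 0.15, either way. A call with a gripper value outside its range is refused whole. The fingers move at their own pace and stop on an object; FORCE is the grip in N (left out, the last holds). Time passes only in rows, so rows that do not move let the fingers close. It gives the time, the measured TCP pose, the force, the opening and the grip force at its end, in the units of the state.
- manip.get_obs(): the state, without advancing time (a new reading comes with each control period).
- read_camera(name): name is "scene" or "top"; returns (picture, depth): 400x640x3 uint8, red, green, blue; 400x640 float32, mm along the optical axis (not along the pixel's ray), 0 where there is no reading.
- get_calibration(name): a dict with "K" (3x3 intrinsics, pixels), "cam_to_world" (4x4, takes a point from camera to world coordinates). Camera axes: x right, y up, looking along -z (the intrinsics and any distortion apply to the point x, -y, -z); pixel columns grow to the right and rows downward; lengths in mm; the calibration is good to about 2 mm. A picture is of the moment at which its call begins. get_calibration takes no time and is no camera call.
- job_done(): hands the job in; it is judged then, once.
The state is a dict: "t": time; "joint_pos": joint angles; "joint_vel": joint speeds; "tau": joint torques, N m; "ee_pos": TCP position; "tcp_rot": TCP orientation; "contact_force": force on the tool from outside, world axes, zero at the start; "moment": the same for the moment, N m; "gripper_width": opening from 0.0 (shut) to 1.0 (fully open); "gripper_force": force on a finger pad.
Only numpy, scipy, OpenCV 4.12 (cv2) and the standard library are available. Lean on these libraries where they do the work, as an engineer would, in place of code of your own. Each camera call takes 0.05 s, during which the arm holds its last target. There are 200 camera calls.

TASK

Put the square-bodied casting into the open end of the feed lane with its pipe stub towards the flap, then push it from behind along the lane, through the one-way flap and on until it presses on the sprung end stop with about 14 N (never more than 22 N). Ease off slowly and lift the fingers out of the lane, so that the flap springs shut behind the casting; never drag the flap backwards, and leave the casting lying in the lane and the other castings on the table where they are.

Things in the scene. Friction and masses are not known exactly. Their poses are not given: they have to be found in the camera images.
- casting: grey casting lying flat, a square block with a collared pipe stub and a small round boss: 55 mm wide (its x), 84 mm long (its y), 35 mm high, 0.19 to 0.31 kg. Origin: centre of its extents, on its underside. The pipe stub points to -y. The block fills y = 0 to +42, x = -27.5 to +18 mm; the boss stands out to x = +27.5 at y = +17, 17.5 mm high. It starts on the robot's side of the lane.
- pipe_end (a point): the tip of the casting's pipe stub (35 mm across): at x = -4.5, y = -42, z = 17.5 mm in the casting's frame
- push_face (a point): centre of the casting's flat rear end face, the one to push on, opposite the pipe stub: x = -4.5, y = +42, z = 17.5 mm in the casting's frame; 34 mm wide, 35 mm high. A good grasp from above: across the casting's width at y = +17 mm, one pad on the boss, 55 mm wide, fingertips 12 mm above its underside.
- gate: the fixed feed lane: a plate 345 mm long, 96 mm wide, 8 mm thick (its top is the lane floor, 8 mm above the origin). Origin: on the table, on the lane's centre line under the shut flap. +x is the feed direction (roughly world -y), z up. The plate runs from x = -120 mm (open entry, room for the whole casting before the flap) to x = +225 mm. Nothing spans the lane overhead.
- lane_entry (a point): the open entry end, on the lane floor and centre line, at lane x = -120 mm. Two steel rails guide the casting: 9 mm high above the floor, 58 mm apart inside, flaring to 70 mm over the last 100 mm before this end. Fingers on the casting's sides clear the rails if the tips stay 11 mm or more above the floor.
- flap_line (a point): on the lane floor and centre line, at lane x = 0. A hinge post (13 mm thick, lane y = +41 mm) and a jamb (12 mm thick, y = -40 mm) stand here, 46 mm above the floor, 68 mm apart inside: too narrow to carry the casting through with fingers on its sides, so it is pushed from behind with shut fingers, which fit between the rails and the posts.
- flap (a joint): angle of the one-way flap, rad: 0 shut across the lane, up to 1.5 swung open in the feed direction; forced the other way it jams. A steel leaf hinged on the hinge post, 49 mm from axis to free edge, 13 to 43 mm above the lane floor (it passes over the rails). A spring shuts it; pushing the casting through takes under 5 N with friction.
- flap_clear (a point): on the lane floor and centre line, at lane x = 50 mm. The flap slides along the casting's side and can shut only when the casting's rear face has passed this point (casting origin beyond lane x = 92 mm). With the stop far on, the flap may already shut behind the pushing fingers: then they must leave upwards, as drawing them back along the lane would force the flap backwards.
- stop: the end stop's bracket, fixed on the lane floor; origin at lane x = 160 mm. It carries a clamped block, whose setting along the lane differs each time and is not measured, with a sprung, damped buffer plate 44 mm wide in front. The buffer gives 3 N per mm and bottoms hard at 11.5 mm. When eased off slowly it pushes the casting back only as far as it was pressed.
- stop_near (a point): on the lane floor and centre line, at lane x = 136 mm: the nearest place where the buffer's free face, which the pipe stub meets, can be; it lies here or up to 30 mm further on (casting origin then at lane x = 94 to 124 mm). Find the contact by the rise of the pushing force, creeping at 15 mm/s or less.
- elbow: bystander, to be left where it is: the cast elbow fitting, 56x56x39 mm, two collared pipe ends at a right angle. Origin: centre of its underside.
- tee: bystander, to be left where it is: the cast tee fitting, 54x72x40 mm, three collared ends. Origin: centre of its underside.
- cap_fitting: bystander, to be left where it is: the cast bell-shaped cap, 52 mm across, 43 mm high, to the right. Origin: centre of its underside.
Mind the look-alikes: they are no part of the job. Leave any turquoise look-alike of the casting alone.

How it is judged:
By the outcome, as a careful person would: the job done as asked, in the order asked, and still so for the second after the job is handed in, with the robot touching nothing.
It also fails if it takes over 72 s, if anything falls off the work surface, if the arm or the gripper's body presses on something with over 40 N, if the wrist force passes 120 N, or if a joint passes its speed limit or range.

## Working session

There is one attempt and no reset: what is moved stays moved. The work goes in short steps, Python scripts to look and compute and a shell command to move; the robot and the scene stay as the last step left them, time stands still between calls to the robot, and variables do not carry over. Pictures are saved under pics/ and viewed, at most 13 in all, crops included, and the job is handed in when it is done.

```bash
mkdir -p pics; ls; python3 - <<'E'
from bench import manip, read_camera, get_calibration
import cv2,numpy as np
for n in("top","scene"):
    p,d=read_camera(n); cv2.imwrite(f"pics/{n}0.png",p[:,:,::-1]); np.save(f"{n}0.npy",d)
    c=get_calibration(n); print(n,np.round(c["K"],1).tolist(),np.round(c["cam_to_world"],3).tolist(),[k for k in c])
o=manip.get_obs(); print(o["t"],o["ee_pos"],o["tcp_rot"],o["contact_force"],o["gripper_width"])
E
```

```text
pics
top [[455.0, 0.0, 320.4], [0.0, 455.0, 201.5], [0.0, 0.0, 1.0]] [[-0.018, 0.984, -0.176, 346.225], [-0.996, -0.002, 0.089, 88.621], [0.088, 0.177, 0.98, 1087.52], [0.0, 0.0, 0.0, 1.0]] ['K', 'cam_to_world']
scene [[400.8, 0.0, 316.2], [0.0, 400.8, 201.2], [0.0, 0.0, 1.0]] [[0.71, 0.386, -0.589, 31.216], [-0.704, 0.405, -0.584, -490.847], [0.013, 0.829, 0.559, 533.587], [0.0, 0.0, 0.0, 1.0]] ['K', 'cam_to_world']
0.1 [222.18168359 583.71517061 241.37511551] [-5.68120451e-01 -3.08949299e+00  2.73061252e-03] [-0.21478738  0.11913129 -0.64036163] 1.0010713291894116
```

View pics/top0.png

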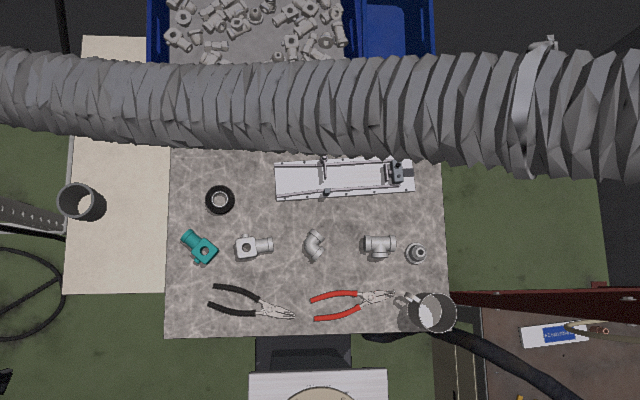

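View pics/scene0.png

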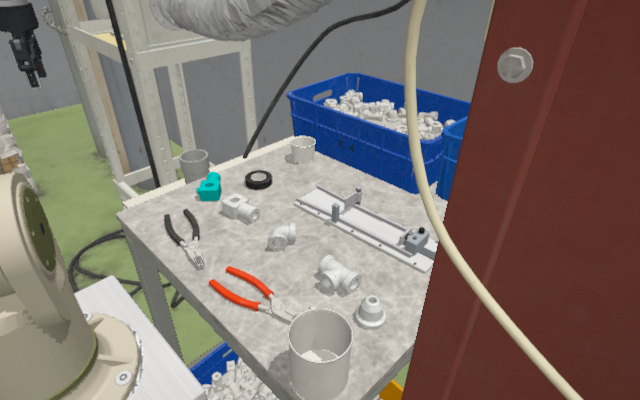

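The top view shows these candidates: the grey casting at about (253,246) with its stub to the right and a square body with a boss, a turquoise look-alike at (200,246), an elbow at (313,245), a tee at (380,245) and a cap at (415,253). The grey one at (253,246) fits the description. The lane spans (275..415, 160..200), with the flap at about x=324 and the stop at about (398,172). I'll confirm in an enlarged crop and measure.

```bash
cat > h.py <<'E'
import numpy as np,cv2
from bench import manip, read_camera, get_calibration
def cloud(n,d):
    c=get_calibration(n);K=np.array(c["K"]);T=np.array(c["cam_to_world"])
    v,u=np.mgrid[:400,:640]
    P=np.stack([(u-K[0,2])/K[0,0]*d,-(v-K[1,2])/K[1,1]*d,-d],-1)
    W=P@T[:3,:3].T+T[:3,3]; W[d==0]=np.nan
    return W
def ray(n,u,v,z):
    c=get_calibration(n);K=np.array(c["K"]);T=np.array(c["cam_to_world"])
    r=T[:3,:3]@np.array([(u-K[0,2])/K[0,0],-(v-K[1,2])/K[1,1],-1]);o=T[:3,3]
    return o+r*(z-o[2])/r[2]
E
python3 - <<'E'
from h import *
im=cv2.imread("pics/top0.png")
a=cv2.resize(im[215:275,170:290],None,fx=6,fy=6,interpolation=cv2.INTER_CUBIC)
b=cv2.resize(im[145:210,265:425],None,fx=4.5,fy=4.5,interpolation=cv2.INTER_CUBIC)
o=np.zeros((a.shape[0]+0,720,3),np.uint8);o[:]=a
cv2.imwrite("pics/cropA.png",o);cv2.imwrite("pics/cropB.png",b)
W=cloud("top",np.load("top0.npy"))
np.set_printoptions(precision=1,suppress=True)
print("table",W[225,290],W[300,220],"duct",W[140,300],W[100,300],W[100,450])
print("castblk",W[240,243],"stub",W[246,262], "floor",W[178,300],W[178,360])
m=(W[...,2]>8)&(W[...,2]<60);m[:, :232]=0;m[:,280:]=0;m[:225]=0;m[270:]=0
vv,uu=np.where(m);print(uu.min(),uu.max(),vv.min(),vv.max())
for z0 in(10,28):
  q=W[m&(W[...,2]>z0)];print(z0,len(q),q.min(0),q.max(0),np.nanpercentile(q,[2,50,98],axis=0))
  r=cv2.minAreaRect(q[:,:2].astype(np.float32));print(r)
E
```

```text
table [484.2  64.    0.7] [311.6 225.7   1.9] duct [527.6  62.3 525.4] [568.5  63.3 557.7] [530.5 -87.6 655.2]
castblk [446.1 172.5  33.7] stub [431.7 129.1  35.7] floor [598.4  39.1   7. ] [ 599.6 -109.4    3.6]
236 273 234 258
10 621 [405.3 104.1  10.4] [461.6 188.7  39.9] [[407.5 106.4  19.1]
 [432.5 151.8  32.3]
 [457.6 186.1  37.3]]
((436.85760498046875, 147.48977661132812), (54.53642272949219, 83.9714584350586), 7.919011116027832)
28 503 [405.3 104.1  28.1] [460.4 188.7  39.9] [[407.5 106.5  28.5]
 [432.5 152.   32.9]
 [450.8 187.9  37.5]]
((436.4355163574219, 147.41119384765625), (53.15170669555664, 83.98937225341797), 7.790295600891113)
```

View pics/cropA.png

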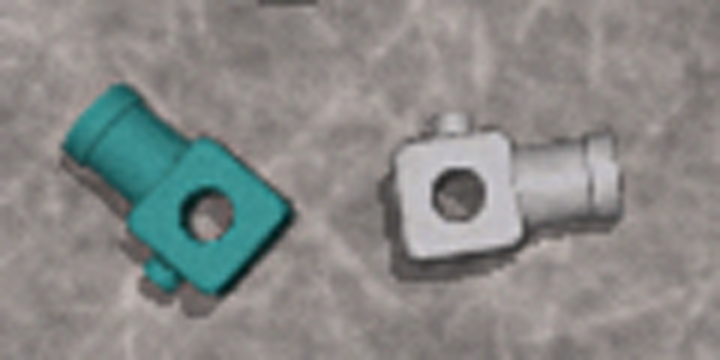

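View pics/cropB.png

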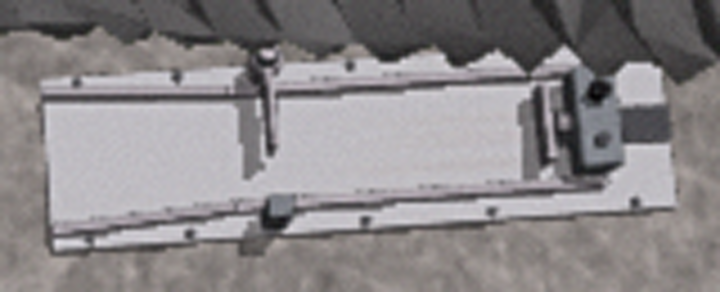

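The crops confirm it. The right-hand grey casting has a square body with its boss pointing up and its stub pointing right, so it's the target and the turquoise one stays put. The lane crop shows the open entry on the left, the flap leaf shut from the hinge post at crop (268,55) down to (272,152), the jamb at (280,210), and the buffer plate at about (545,120). Next I'll measure the lane frame and check for tall obstacles.

```bash
python3 - <<'E'
from h import *
np.set_printoptions(precision=1,suppress=True)
for n in("top","scene"):
    W=cloud(n,np.load(n+"0.npy"))
    m=(W[...,2]>90)&(W[...,0]>150)&(W[...,0]<680)&(W[...,1]>-150)&(W[...,1]<620)
    k,l,s,c=cv2.connectedComponentsWithStats(m.astype(np.uint8))
    for i in range(1,k):
        if s[i,4]>8:
            q=W[l==i];print(n,s[i],q.min(0),q.max(0))
im=cv2.imread("pics/top0.png");g=cv2.cvtColor(im,cv2.COLOR_BGR2GRAY).astype(float)
g=cv2.GaussianBlur(g,(3,3),0)
pts=[ (40,78),(53,253),(676,208),(662,62)]
for U,V in pts: print("corner",ray("top",265+(U+.5)/4.5-.5,145+(V+.5)/4.5-.5,8))
# bottom edge: largest brightness drop, left edge
B=[]
for u in range(282,410):
    v0=145+(253-(u-277)*45/138.5/1)/4.5; 
    vs=np.arange(int(v0)-4,int(v0)+6); k=vs[np.argmin(np.diff(g[vs[0]:vs[-1]+2,u]))]
    B.append(ray("top",u,k+.5,8)[:2])
B=np.array(B,np.float32);l=cv2.fitLine(B,cv2.DIST_HUBER,0,.01,.01).ravel();print("bottom dir",l,np.degrees(np.arctan2(l[1],l[0])))
L=[]
for v in range(165,198):
    u0=274+(v-162)*13/175
    us=np.arange(int(u0)-4,int(u0)+6);k=us[np.argmax(np.diff(g[v,us[0]:us[-1]+2]))]
    L.append(ray("top",k+.5,v,8)[:2])
L=np.array(L,np.float32);l2=cv2.fitLine(L,cv2.DIST_HUBER,0,.01,.01).ravel();print("left",l2,np.degrees(np.arctan2(l2[1],l2[0])))
# lane frame
d=l[:2]*(-np.sign(l[1])); nrm=np.array([-d[1],d[0]])
A=np.stack([l[:2],-l2[:2]],1);t=np.linalg.solve(A,l2[2:]-l[2:]);c=l[2:]+t[0]*l[:2]
print("bottomleft corner",c,"entry",c+48*nrm,"origin",c+48*nrm+120*d,"d",d)
# posts via depth
W=cloud("top",np.load("top0.npy"))
R=np.stack([d,nrm],0); Q=(W[...,:2]-(c+48*nrm+120*d))@R.T
for nm,mk in(("tall",(W[...,2]>35)&(W[...,2]<70)),):
    m=mk&(abs(Q[...,1])<60)&(Q[...,0]>-130)&(Q[...,0]<230)
    k,lb,s,cc=cv2.connectedComponentsWithStats(m.astype(np.uint8))
    for i in range(1,k):
        if s[i,4]>5:
            q=Q[lb==i];print(nm,s[i],q.min(0),q.max(0),np.median(W[lb==i][:,2]))
m=(W[...,2]>2)&(W[...,2]<14)&(abs(Q[...,1])<44)&(Q[...,0]>-115)&(Q[...,0]<120)
print("floor z",np.median(W[m][:,2]))
E
```

```text
top [    0    50   537   122 48160] [ 456.1 -150.   308.3] [680.  551.4 711.8]
top [  0 368  13  27 240] [184.1 511.3 243.6] [216.9 540.7 316. ]
scene [   0    0   47   90 2294] [185.4 505.9 242. ] [259.4 619.9 414.4]
scene [ 185    0  148   42 4339] [541.7  38.6 281.6] [656.8 618.7 436.3]
corner [638.2 103.3   8. ]
corner [541.9  96.4   8. ]
corner [ 566.3 -245.     8. ]
corner [ 649.3 -241.6    8. ]
bottom dir [  0.1  -1.  556.2 -76. ] -85.87666
left [  1.    0.1 589.   99.1] 3.40097
bottomleft corner [543.7  96.4] entry [591.6  99.9] origin [600.2 -19.8] d [ 0.1 -1. ]
tall [320 155   8  24  79] [-8.9 -8.8] [ 7.1 43.2] 48.76878466221456
tall [391 160  13  22 201] [163.1 -29.4] [188.1  24.4] 39.064434299528784
tall [385 165   3   6  11] [146.9   1. ] [151.6  13.6] 35.868377735417425
tall [386 175   3   4   7] [146.6 -19.2] [151.4 -11.6] 36.62432408294967
tall [324 188   7   7  40] [ -7.7 -47.6] [  6.2 -35.4] 49.47296987110826
floor z 7.261609323541734
```

```bash
python3 - <<'E'
from h import *
np.set_printoptions(precision=0,suppress=True)
P=[cloud(n,np.load(n+"0.npy")).reshape(-1,3) for n in("top","scene")]
for y in range(-120,420,60):
  for n,W in zip("TS",P):
    q=W[(abs(W[:,1]-y)<12)&(W[:,2]>200)&(W[:,0]>380)&(W[:,0]<900)]
    if len(q)>5: print(y,n,len(q),"x",q[:,0].min(),q[:,0].max(),"z",q[:,2].min(),q[:,2].max(),"at zmin",q[q[:,2].argmin()],"at xmin",q[q[:,0].argmin()])
E
```

```text
-120 T 3863 x 469.12022353485713 606.6544322997256 z 582.1125261936228 702.5964766920263 at zmin [ 479. -114.  582.] at xmin [ 469. -132.  629.]
-60 T 2665 x 490.02269113650743 617.9098303885985 z 536.7503378586525 648.23138730191 at zmin [497. -66. 537.] at xmin [490. -72. 568.]
0 T 2190 x 504.37196638968703 630.7075633370084 z 487.1571023872315 612.2246494103537 at zmin [519.   4. 487.] at xmin [504. -11. 547.]
60 T 1837 x 516.556048596505 643.7262231776126 z 455.2329534869991 572.4698305205753 at zmin [531.  64. 455.] at xmin [517.  48. 522.]
60 S 128 x 553.0344412805506 622.7974851690302 z 421.6456515138177 435.84174246721363 at zmin [610.  71. 422.] at xmin [553.  71. 434.]
120 T 1594 x 527.1341866689667 653.0687001843014 z 435.40236606253166 542.5566031321355 at zmin [539. 126. 435.] at xmin [527. 110. 481.]
120 S 255 x 541.6607404245331 626.56088747437 z 392.90557792808545 430.4439401193032 at zmin [613. 122. 393.] at xmin [542. 122. 430.]
180 T 1403 x 541.5432994238167 665.7522585635024 z 405.32187109663266 517.6230883243846 at zmin [551. 182. 405.] at xmin [542. 175. 441.]
1
[... 259 characters left out ...]
0. 237. 418.]
240 S 263 x 550.0023793737176 629.7268732948522 z 346.2540046488295 418.2359621703161 at zmin [630. 249. 346.] at xmin [550. 234. 416.]
300 T 1190 x 558.3396517353399 680.4396536741688 z 367.98634865102224 464.8947672990165 at zmin [569. 307. 368.] at xmin [558. 302. 408.]
300 S 210 x 558.1117189649319 645.1861782352823 z 324.65279257483314 411.01579729761227 at zmin [642. 310. 325.] at xmin [558. 296. 406.]
360 T 1139 x 571.4504107732926 693.95244631126 z 354.22560608422714 446.52379704970997 at zmin [578. 354. 354.] at xmin [571. 361. 375.]
360 S 190 x 571.0645752602337 651.2735467119888 z 311.65446252192294 403.27220907866297 at zmin [651. 355. 312.] at xmin [571. 352. 372.]
```

```bash
R='{"rot":[0,0,-0.0542],"dp":[10.6,-21,-6],"claw":1}'
python3 -m crank '[{"rot":[0,0,-0.0542],"dp":[10.6,-21,-6],"claw":1},{"rot":[0,0,-0.0542],"dp":[10.6,-21,-6],"claw":1},{"rot":[0,0,-0.0542],"dp":[10.6,-21,-6],"claw":1},{"rot":[0,0,-0.0542],"dp":[10.6,-21,-6],"claw":1},{"rot":[0,0,-0.0542],"dp":[10.6,-21,-6],"claw":1},{"rot":[0,0,-0.0542],"dp":[10.6,-21,-6],"claw":1},{"rot":[0,0,-0.0542],"dp":[10.6,-21,-6],"claw":1},{"rot":[0,0,-0.0542],"dp":[10.6,-21,-6],"claw":1},{"rot":[0,0,-0.0542],"dp":[10.6,-21,-6],"claw":1},{"rot":[0,0,-0.0542],"dp":[10.6,-21,-6],"claw":1}]'
```

```text
t: 1.1
ee_pos: [328.5, 373.0, 181.7]
tcp_rot: [-1.378, -2.823, 0.001]
contact_force: [0.7, -0.8, -0.0]
gripper_width: 1.003
gripper_force: 0.0
```

```bash
python3 -m crank '[{"rot":[0,0,-0.0542],"dp":[10.6,-20.9,-6],"claw":1},{"rot":[0,0,-0.0542],"dp":[10.6,-20.9,-6],"claw":1},{"rot":[0,0,-0.0542],"dp":[10.6,-20.9,-6],"claw":1},{"rot":[0,0,-0.0542],"dp":[10.6,-20.9,-6],"claw":1},{"rot":[0,0,-0.0542],"dp":[10.6,-20.9,-6],"claw":1},{"rot":[0,0,-0.0542],"dp":[10.6,-20.9,-6],"claw":1},{"rot":[0,0,-0.0542],"dp":[10.6,-20.9,-6],"claw":1},{"rot":[0,0,-0.0542],"dp":[10.6,-20.9,-6],"claw":1},{"rot":[0,0,-0.0542],"dp":[10.6,-20.9,-6],"claw":1},{"rot":[0,0,-0.0542],"dp":[10.6,-20.9,-6],"claw":1}]'
python3 - <<'E'
from h import *
np.set_printoptions(precision=1,suppress=True)
o=manip.get_obs();print(o["ee_pos"],o["tcp_rot"],o["contact_force"],o["joint_pos"])
p,d=read_camera("top");cv2.imwrite("pics/top1.png",p[:,:,::-1]);W=cloud("top",d)
p2,d2=read_camera("scene");cv2.imwrite("pics/scene1.png",p2[:,:,::-1]);W2=cloud("scene",d2)
for X in(W,W2):
    for a in range(100,560,40):
        q=X[(X[...,0]>a)&(X[...,0]<a+40)&(X[...,1]>-100)&(X[...,1]<300)&(X[...,2]>90)]
        q=q[(q[:,0]<520)]
        if len(q)>5:print(a,len(q),q.min(0),q.max(0))
E
```

```text
t: 2.1
ee_pos: [435.2, 163.3, 121.8]
tcp_rot: [2.086, 2.349, 0.0]
contact_force: [1.3, -0.1, 0.9]
gripper_width: 0.998
gripper_force: 0.0
[435.2 163.3 121.8] [2.1 2.3 0. ] [ 1.3 -0.1  0.9] [-0.8  0.1  0.4  2.  -0.1  1.  -0.2]
220 2431 [233.3  38.2 584.1] [260.  146.6 647.9]
260 4199 [260.   49.3 558.4] [300.  161.3 636.5]
300 3454 [300.   64.3 532.9] [340.  176.1 611.3]
340 2993 [340.   79.1 502.7] [380.  193.6 585.6]
380 2740 [380.   93.3 471.1] [420.  213.3 560.3]
420 2473 [420.  104.3 467.4] [460.  222.7 539.7]
460 2130 [ 460.1 -100.   456.7] [500.  223.9 653.1]
500 3300 [500.  -99.9 484.7] [520.   64.4 666.9]
340 394 [361.9 134.7 138.4] [380.  163.3 227.2]
380 3947 [380.1  96.  121.1] [420.  193.2 444. ]
420 2444 [420.  101.3 181.1] [459.9 156.9 441.8]
460 723 [460.1 113.3 122. ] [499.7 176.9 437.5]
500 99 [500.  150.6 167.6] [511.1 174.4 225.9]
```

View pics/scene1.png

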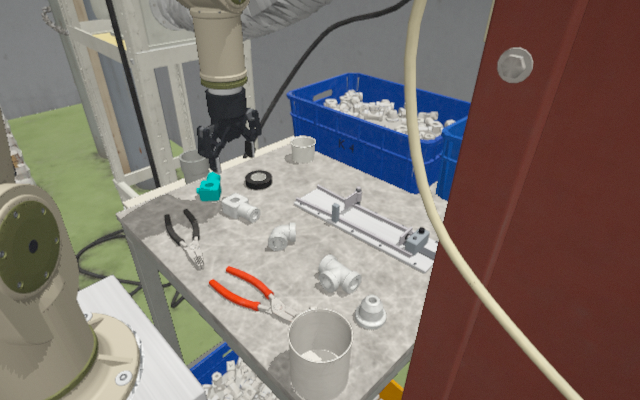

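The scene view shows the gripper open at (228,145), above the grey casting at (238,207). The duct leaves little room over the lane entry, so I'll grasp with a 12° lean about the closing axis, with the wrist towards -y. Then I'll descend.

```bash
python3 -m crank '[{"rot":[0.104,0.013,0],"dp":[0,0,-12],"claw":1},{"rot":[0.104,0.013,0],"dp":[0,0,-12],"claw":1},{"rot":[0,0,0],"dp":[0,0,-18],"claw":1},{"rot":[0,0,0],"dp":[0,0,-18],"claw":1},{"rot":[0,0,0],"dp":[0,0,-18],"claw":1},{"rot":[0,0,0],"dp":[0,0,-14],"claw":1},{"rot":[0,0,0],"dp":[0,0,-10],"claw":1},{"rot":[0,0,0],"dp":[0,0,0],"claw":1}]' 45
python3 - <<'E'
from h import *
p,d=read_camera("scene");cv2.imwrite("pics/g.png",cv2.resize(p[120:270,150:320,::-1],None,fx=4,fy=4))
E
```

```text
t: 3.0
ee_pos: [433.6, 164.8, 19.1]
tcp_rot: [-1.972, -2.23, -0.204]
contact_force: [0.2, -0.5, -0.2]
gripper_width: 0.999
gripper_force: 0.0
```

View pics/g.png

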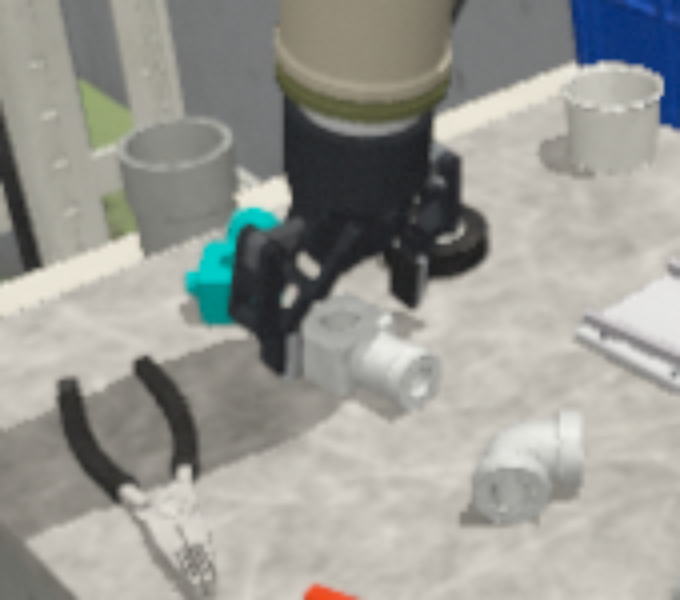

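The casting, at crop (345,345), lies between the fingers: the near one is at (280,350) and the far one at (410,270) on the boss side. I'll close now.

```bash
python3 -m crank '[{"rot":[0,0,0],"dp":[0,0,0],"claw":0.5},{"rot":[0,0,0],"dp":[0,0,0],"claw":0.5},{"rot":[0,0,0],"dp":[0,0,0],"claw":0.4},{"rot":[0,0,0],"dp":[0,0,0],"claw":0.3},{"rot":[0,0,0],"dp":[0,0,0],"claw":0.3},{"rot":[0,0,0],"dp":[0,0,0],"claw":0.3}]' 45
```

```text
t: 3.65
ee_pos: [434.9, 165.3, 21.4]
tcp_rot: [-1.972, -2.231, -0.21]
contact_force: [-2.9, -1.5, 6.7]
gripper_width: 0.626
gripper_force: 46.3
```

```bash
python3 -m crank '[{"rot":[0,0,0],"dp":[0,0,5],"claw":0.3},{"rot":[0,0,0],"dp":[0,0,10],"claw":0.3},{"rot":[0,0,0],"dp":[0,0,15],"claw":0.3},{"rot":[0,0,0],"dp":[0,0,15],"claw":0.3},{"rot":[0,0,0],"dp":[0,0,5],"claw":0.3},{"rot":[0,0,0],"dp":[0,0,0],"claw":0.3}]' 45
python3 - <<'E'
from h import *
np.set_printoptions(precision=1,suppress=True)
p,d=read_camera("scene");cv2.imwrite("pics/g2.png",cv2.resize(p[100:260,150:330,::-1],None,fx=4,fy=4,interpolation=cv2.INTER_CUBIC))
W=cloud("scene",d)
m=(W[...,0]>360)&(W[...,0]<520)&(W[...,1]>90)&(W[...,1]<220)&(W[...,2]>10)&(W[...,2]<110)
g=cv2.cvtColor(p,cv2.COLOR_RGB2GRAY)
q=W[m&(g>110)];print("bright",len(q),np.percentile(q,[1,50,99],axis=0))
q=W[m&(g<70)];print("dark",len(q),np.percentile(q,[1,50,99],axis=0))
q=q[q[:,2].argsort()][:12];print(q)
o=manip.get_obs();print(o["ee_pos"],o["gripper_width"])
E
```

```text
t: 4.25
ee_pos: [434.9, 165.4, 71.3]
tcp_rot: [-1.972, -2.231, -0.21]
contact_force: [1.2, 0.7, -3.3]
gripper_width: 0.625
gripper_force: 47.8
bright 672 [[402.9 100.3  51.2]
 [428.6 137.3  76.1]
 [476.6 178.8 105.1]]
dark 201 [[385.1 136.8  10.9]
 [461.9 157.6  90.7]
 [519.4 218.6 109.8]]
[[518.3 208.8  10.2]
 [515.6 217.4  10.4]
 [519.4 206.2  10.9]
 [516.  213.6  11.9]
 [516.8 210.5  13. ]
 [513.8 218.6  13.5]
 [519.8 206.4  13.5]
 [515.3 216.6  13.8]
 [516.7 214.3  14.2]
 [518.5 212.6  14.2]
 [517.4 207.1  14.2]
 [517.7 215.3  16.2]]
[434.4 165.2  70.5] 0.6235962208033582
```

View pics/g2.png

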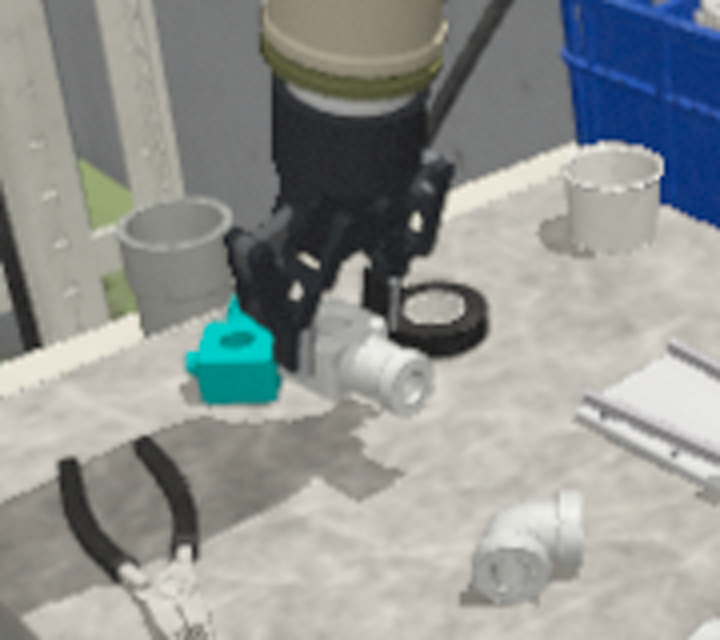

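The casting is in the gripper, at crop (365,355), lying level, and the turquoise look-alike hasn't been touched. Now I'll carry it to the lane.

```bash
python3 -m crank '[{"rot":[0,0,-0.005],"dp":[12,-8,-2],"claw":0.3},{"rot":[0,0,-0.005],"dp":[16,-11,-2],"claw":0.3},{"rot":[0,0,-0.005],"dp":[16,-11,-2],"claw":0.3},{"rot":[0,0,-0.005],"dp":[16,-11,-2],"claw":0.3},{"rot":[0,0,-0.005],"dp":[16,-11,-2],"claw":0.3},{"rot":[0,0,-0.005],"dp":[16,-11,-2],"claw":0.3},{"rot":[0,0,-0.005],"dp":[16,-11,-2],"claw":0.3},{"rot":[0,0,-0.005],"dp":[16,-11,-1],"claw":0.3},{"rot":[0,0,-0.005],"dp":[16,-11,0],"claw":0.3},{"rot":[0,0,-0.002],"dp":[12,-8,0],"claw":0.3}]' 45
cat >> h.py <<'E'
from scipy.spatial.transform import Rotation as Ro
E=np.array([591.6,99.9]);D=np.array([np.sin(np.radians(4.12)),-np.cos(np.radians(4.12))]);N=np.array([-D[1],D[0]])
def lane(p): q=np.array(p[:2])-E; return round(float(q@D-120),1),round(float(q@N),1)
def st():
    o=manip.get_obs();r=Ro.from_rotvec(o["tcp_rot"]).as_matrix()
    f=np.array(o["contact_force"])
    print("t",o["t"],"pos",np.round(o["ee_pos"],1),"lane",lane(o["ee_pos"]),"yaw_y",round(float(np.degrees(np.arctan2(r[1,1],r[0,1]))),2),"z",np.round(r[:,2],3),"F",np.round(f,1),"Flane",round(float(f[:2]@D),1),round(float(f[:2]@N),1),"w",round(o["gripper_width"],3))
E
python3 - <<'E'
from h import *
st();print(np.round(manip.get_obs()["joint_pos"],2))
p,d=read_camera("scene");cv2.imwrite("pics/s3.png",p[:,:,::-1])
E
```

```text
t: 5.3
ee_pos: [587.2, 59.1, 53.8]
tcp_rot: [-2.027, -2.185, -0.21]
contact_force: [0.2, -0.1, -1.8]
gripper_width: 0.628
gripper_force: 47.8
t 5.3 pos [587.2  59.1  53.8] lane (-79.7, -7.3) yaw_y 4.28 z [-0.017  0.206 -0.978] F [ 0.2 -0.1 -1.8] Flane 0.2 0.2 w 0.628
[-0.4   0.52  0.48  1.71 -0.51  1.05  0.38]
```

View pics/s3.png

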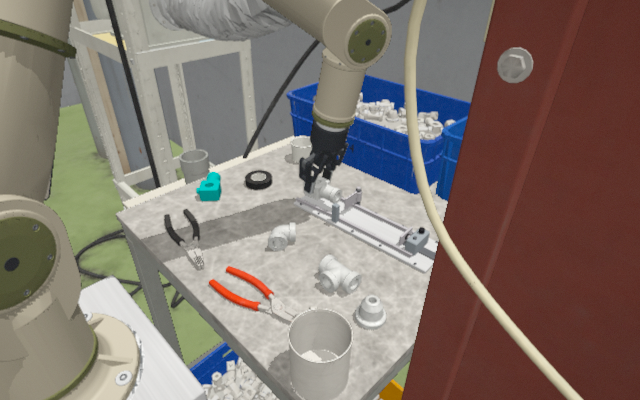

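The picture shows the casting at (330,190) above the lane entry, and the wrist is clear of the duct. I'll centre it and lower.

```bash
python3 -m crank '[{"rot":[0,0,0],"dp":[4,-2,-2],"claw":0.3},{"rot":[0,0,0],"dp":[3.6,-2,-5],"claw":0.3},{"rot":[0,0,0],"dp":[0,0,-6],"claw":0.3},{"rot":[0,0,0],"dp":[0,0,-5],"claw":0.3},{"rot":[0,0,0],"dp":[0,0,-3],"claw":0.3},{"rot":[0,0,0],"dp":[0,0,-1.5],"claw":0.3},{"rot":[0,0,0],"dp":[0,0,0],"claw":0.3}]' 45
python3 -c "from h import *;st()"
```

```text
t: 6.05
ee_pos: [593.7, 57.3, 32.6]
tcp_rot: [-2.025, -2.186, -0.213]
contact_force: [0.2, -0.8, -2.0]
gripper_width: 0.622
gripper_force: 47.9
t 6.05 pos [593.7  57.3  32.6] lane (-77.4, -1.0) yaw_y 4.38 z [-0.017  0.208 -0.978] F [ 0.2 -0.8 -2. ] Flane 0.8 0.1 w 0.622
```

```bash
python3 -m crank '[{"rot":[0,0,0],"dp":[0.8,-1,-1],"claw":0.3},{"rot":[0,0,0],"dp":[0,0,-1],"claw":0.3},{"rot":[0,0,0],"dp":[0,0,0],"claw":0.3}]' 45
python3 -c "from h import *;st()"
python3 -m crank '[{"rot":[0,0,0],"dp":[0,0,-1],"claw":0.3},{"rot":[0,0,0],"dp":[0,0,0],"claw":0.3}]' 45
python3 -c "from h import *;st()"
```

```text
t: 6.35
ee_pos: [594.8, 56.0, 30.8]
tcp_rot: [-2.026, -2.186, -0.213]
contact_force: [-0.4, 0.7, -2.3]
gripper_width: 0.625
gripper_force: 47.9
t 6.35 pos [594.8  56.   30.8] lane (-76.0, 0.0) yaw_y 4.35 z [-0.016  0.208 -0.978] F [-0.4  0.7 -2.3] Flane -0.8 -0.3 w 0.625
t: 6.55
ee_pos: [594.8, 56.1, 29.8]
tcp_rot: [-2.026, -2.186, -0.213]
contact_force: [-0.5, 0.0, -1.6]
gripper_width: 0.625
gripper_force: 47.9
t 6.55 pos [594.8  56.1  29.8] lane (-76.1, 0.0) yaw_y 4.36 z [-0.016  0.208 -0.978] F [-0.5  0.  -1.6] Flane -0.1 -0.5 w 0.625
```

```bash
python3 -m crank '[{"rot":[0,0,0],"dp":[0,0,-1],"claw":0.3},{"rot":[0,0,0],"dp":[0,0,0],"claw":0.3}]' 45
python3 -c "from h import *;st()"
python3 -m crank '[{"rot":[0,0,0],"dp":[0,0,-0.7],"claw":0.3},{"rot":[0,0,0],"dp":[0,0,0],"claw":0.3}]' 45
python3 -c "from h import *;st()"
```

```text
t: 6.75
ee_pos: [594.9, 56.2, 29.6]
tcp_rot: [-2.025, -2.186, -0.214]
contact_force: [-3.5, -0.8, 4.2]
gripper_width: 0.624
gripper_force: 48.7
t 6.75 pos [594.9  56.2  29.6] lane (-76.2, 0.1) yaw_y 4.36 z [-0.016  0.208 -0.978] F [-3.5 -0.8  4.2] Flane 0.6 -3.5 w 0.624
t: 6.95
ee_pos: [594.9, 56.1, 29.5]
tcp_rot: [-2.025, -2.186, -0.214]
contact_force: [-4.6, 0.4, 11.1]
gripper_width: 0.631
gripper_force: 49.5
t 6.95 pos [594.9  56.1  29.5] lane (-76.1, 0.1) yaw_y 4.36 z [-0.016  0.209 -0.978] F [-4.6  0.4 11.1] Flane -0.8 -4.5 w 0.631
```

Down at exactly the expected height (29.4). I'll release and rise.

```bash
python3 -m crank '[{"rot":[0,0,0],"dp":[0,0,1],"claw":0.65},{"rot":[0,0,0],"dp":[0,0,0],"claw":0.75},{"rot":[0,0,0],"dp":[0,0,0],"claw":0.9},{"rot":[0,0,0],"dp":[0,0,0],"claw":1},{"rot":[0,0,0],"dp":[0,0,4],"claw":1},{"rot":[0,0,0],"dp":[0,0,8],"claw":1},{"rot":[0,0,0],"dp":[0,0,10],"claw":1},{"rot":[0,0,0],"dp":[0,0,10],"claw":1}]' 45
python3 - <<'E'
from h import *
st()
p,d=read_camera("scene");cv2.imwrite("pics/s4.png",cv2.resize(p[120:280,270:450,::-1],None,fx=4,fy=4,interpolation=cv2.INTER_CUBIC))
E
```

```text
t: 7.75
ee_pos: [595.0, 56.0, 62.3]
tcp_rot: [-2.026, -2.186, -0.213]
contact_force: [-0.8, -0.8, -0.4]
gripper_width: 1.002
gripper_force: 0.0
t 7.75 pos [595.   56.   62.3] lane (-76.0, 0.2) yaw_y 4.35 z [-0.016  0.208 -0.978] F [-0.8 -0.8 -0.4] Flane 0.8 -0.9 w 1.002
```

View pics/s4.png

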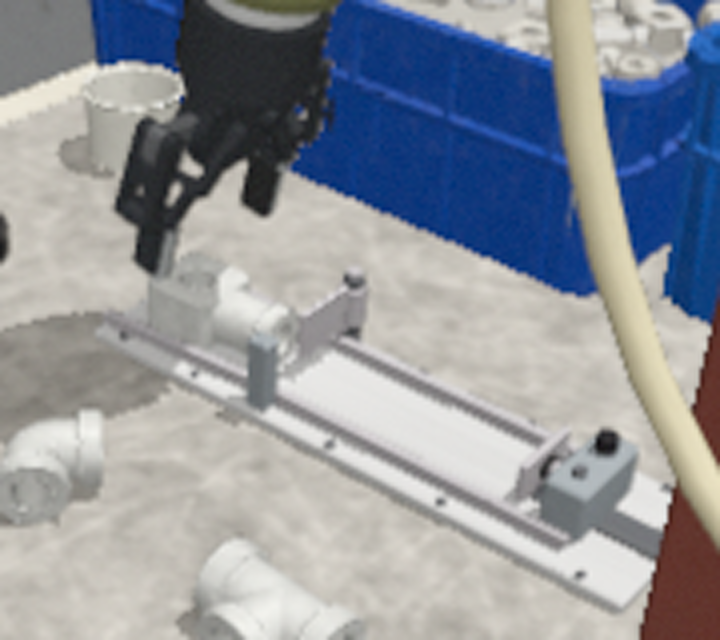

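The picture shows the casting at crop (215,300) lying in the lane entry with its stub towards the shut flap at (330,315), and the fingers free above it. Now I'll move behind it, rolling the wrist back towards the robot to stay under the duct.

```bash
python3 -m crank '[{"rot":[0.008,-0.116,0],"dp":[-0.7,10,0],"claw":1},{"rot":[0.008,-0.116,0],"dp":[-0.7,10,0],"claw":1},{"rot":[0.008,-0.116,0],"dp":[-0.7,10,0],"claw":1},{"rot":[0,0,0],"dp":[-1,13,0],"claw":0.5},{"rot":[0,0,0],"dp":[-1,9,0],"claw":0},{"rot":[0,0,0],"dp":[0,0,0],"claw":0}]' 30
python3 -c "from h import *;st()"
```

```text
t: 8.4
ee_pos: [591.2, 110.1, 62.1]
tcp_rot: [1.993, 2.238, 0.601]
contact_force: [-0.1, 0.8, 0.5]
gripper_width: 0.52
gripper_force: 0.0
t 8.4 pos [591.2 110.1  62.1] lane (-130.2, 0.3) yaw_y 4.52 z [ 0.318  0.232 -0.919] F [-0.1  0.8  0.5] Flane -0.8 -0.1 w 0.52
```

```bash
python3 -m crank '[{"rot":[0,0,0],"dp":[-1,0,-8],"claw":0},{"rot":[0,0,0],"dp":[-1,0,-10],"claw":0},{"rot":[0,0,0],"dp":[0,0,-10],"claw":0},{"rot":[-0.099,-0.007,-0.036],"dp":[0,0,-6],"claw":0},{"rot":[-0.098,-0.007,-0.036],"dp":[0,0,0],"claw":0},{"rot":[0,0,0],"dp":[0,0,0],"claw":0}]' 30
python3 - <<'E'
from h import *
st()
p,d=read_camera("scene");cv2.imwrite("pics/s5.png",cv2.resize(p[0:280,210:450,::-1],None,fx=2.1,fy=2.1,interpolation=cv2.INTER_CUBIC))
E
```

```text
t: 9.0
ee_pos: [587.1, 114.6, 25.2]
tcp_rot: [1.952, 2.13, 0.375]
contact_force: [-0.0, 1.3, -0.6]
gripper_width: -0.005
gripper_force: 0.0
t 9.0 pos [587.1 114.6  25.2] lane (-135.0, -3.4) yaw_y 4.96 z [ 0.336  0.035 -0.941] F [-0.   1.3 -0.6] Flane -1.3 0.1 w -0.005
```

View pics/s5.png

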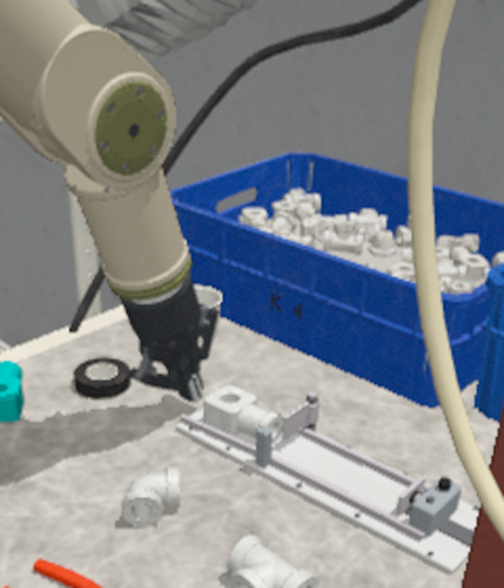

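The picture shows the shut fingers at crop (190,380) behind the casting at (240,410), just outside the entry, with the wrist clear of the duct at top left. I'll advance to contact.

```bash
python3 -m crank '[{"rot":[0,0,0],"dp":[0.3,-4,1.5],"claw":0},{"rot":[0,0,0],"dp":[0.3,-4,1],"claw":0},{"rot":[0,0,0],"dp":[0.3,-4,0],"claw":0},{"rot":[0,0,0],"dp":[0.3,-4,0],"claw":0},{"rot":[-0.001,0.0115,0],"dp":[0.2,-3,0],"claw":0},{"rot":[-0.001,0.0115,0],"dp":[0.2,-3,0],"claw":0},{"rot":[-0.001,0.0115,0],"dp":[0.2,-3,0],"claw":0},{"rot":[-0.001,0.0115,0],"dp":[0.2,-3,0],"claw":0}]' 30
python3 -c "from h import *;st();print(Ro.from_rotvec(manip.get_obs()['tcp_rot']).as_matrix()[:,0]@np.r_[N,0])"
```

```text
t: 9.85
ee_pos: [590.5, 80.1, 29.2]
tcp_rot: [1.987, 2.148, 0.331]
contact_force: [-0.0, 1.7, 0.6]
gripper_width: 0.002
gripper_force: 1.0
t 9.85 pos [590.5  80.1  29.2] lane (-100.3, -2.5) yaw_y 4.39 z [ 0.293  0.03  -0.956] F [-0.   1.7  0.6] Flane -1.7 0.1 w 0.002
-0.007064571974854492
```

```bash
python3 -m crank '[{"rot":[-0.001,0.0115,0],"dp":[0.2,-3,-0.2],"claw":0},{"rot":[-0.001,0.0115,0],"dp":[0.2,-3,-0.2],"claw":0},{"rot":[-0.001,0.0115,0],"dp":[0.2,-3,-0.2],"claw":0},{"rot":[-0.001,0.0115,0],"dp":[0.2,-3,-0.2],"claw":0},{"rot":[-0.001,0.0115,0],"dp":[0.2,-3,-0.2],"claw":0},{"rot":[-0.001,0.0115,0],"dp":[0.2,-3,-0.2],"claw":0},{"rot":[-0.001,0.0115,0],"dp":[0.2,-3,-0.2],"claw":0},{"rot":[-0.001,0.0115,0],"dp":[0.2,-3,-0.2],"claw":0},{"rot":[-0.001,0.0115,0],"dp":[0.2,-3,-0.2],"claw":0},{"rot":[-0.001,0.0115,0],"dp":[0.2,-3,-0.2],"claw":0}]' 30
python3 -c "from h import *;st()"
```

```text
t: 10.85
ee_pos: [593.1, 52.4, 27.9]
tcp_rot: [2.046, 2.215, 0.214]
contact_force: [-0.5, 7.7, 5.9]
gripper_width: -0.0
gripper_force: 4.1
t 10.85 pos [593.1  52.4  27.9] lane (-72.5, -1.9) yaw_y 4.51 z [ 0.183  0.023 -0.983] F [-0.5  7.7  5.9] Flane -7.7 0.0 w -0.0
```

```bash
python3 -m crank '[{"rot":[-0.001,0.0135,0],"dp":[0.2,-3,-0.2],"claw":0},{"rot":[-0.001,0.0135,0],"dp":[0.2,-3,-0.2],"claw":0},{"rot":[-0.001,0.0135,0],"dp":[0.2,-3,-0.2],"claw":0},{"rot":[-0.001,0.0135,0],"dp":[0.2,-3,-0.2],"claw":0},{"rot":[-0.001,0.0135,0],"dp":[0.2,-3,-0.2],"claw":0},{"rot":[-0.001,0.0135,0],"dp":[0.2,-3,-0.2],"claw":0},{"rot":[-0.001,0.0135,0],"dp":[0.2,-3,-0.2],"claw":0},{"rot":[-0.001,0.0135,0],"dp":[0.2,-3,-0.2],"claw":0},{"rot":[-0.001,0.0135,0],"dp":[0.2,-3,-0.2],"claw":0},{"rot":[-0.001,0.0135,0],"dp":[0.2,-3,-0.2],"claw":0}]' 30
python3 -c "from h import *;st();print(Ro.from_rotvec(manip.get_obs()['tcp_rot']).as_matrix()[:,0]@np.r_[N,0])"
```

```text
t: 11.85
ee_pos: [594.9, 22.0, 25.5]
tcp_rot: [2.114, 2.287, 0.065]
contact_force: [-0.4, 7.8, 4.3]
gripper_width: -0.0
gripper_force: 3.7
t 11.85 pos [594.9  22.   25.5] lane (-42.1, -2.3) yaw_y 4.49 z [ 0.048  0.013 -0.999] F [-0.4  7.8  4.3] Flane -7.8 0.2 w -0.0
-0.006879094704306024
```

```bash
python3 -m crank '[{"rot":[-0.001,0.01,0],"dp":[0.2,-3,0.1],"claw":0},{"rot":[-0.001,0.01,0],"dp":[0.2,-3,0.1],"claw":0},{"rot":[-0.001,0.01,0],"dp":[0.2,-3,0.1],"claw":0},{"rot":[-0.001,0.01,0],"dp":[0.2,-3,0],"claw":0},{"rot":[0,0,0],"dp":[0.2,-3,0],"claw":0},{"rot":[0,0,0],"dp":[0.2,-3,0],"claw":0}]' 30
python3 -c "from h import *;st()"
```

```text
t: 12.45
ee_pos: [595.4, 3.4, 25.3]
tcp_rot: [-2.133, -2.306, -0.017]
contact_force: [-0.4, 6.0, 2.6]
gripper_width: 0.002
gripper_force: 2.9
t 12.45 pos [595.4   3.4  25.3] lane (-23.4, -3.1) yaw_y 4.46 z [ 0.007  0.008 -1.   ] F [-0.4  6.   2.6] Flane -6.0 -0.0 w 0.002
```

```bash
python3 -m crank '[{"rot":[0,0,0],"dp":[0.2,-3,0],"claw":0},{"rot":[0,0,0],"dp":[0.2,-3,0],"claw":0},{"rot":[0,0,0],"dp":[0.2,-3,0],"claw":0},{"rot":[0,0,0],"dp":[0.2,-3,0],"claw":0},{"rot":[0,0,0],"dp":[0.2,-3,0],"claw":0},{"rot":[0,0,0],"dp":[0.2,-3,0],"claw":0},{"rot":[0,0,0],"dp":[0.2,-3,0],"claw":0}]' 30
python3 -c "from h import *;st()"
```

```text
t: 13.15
ee_pos: [596.4, -17.6, 25.2]
tcp_rot: [-2.133, -2.305, -0.016]
contact_force: [-2.4, 6.0, 3.2]
gripper_width: 0.002
gripper_force: 3.0
t 13.15 pos [596.4 -17.6  25.2] lane (-2.5, -3.6) yaw_y 4.46 z [ 0.006  0.008 -1.   ] F [-2.4  6.   3.2] Flane -6.2 -2.0 w 0.002
```

```bash
python3 -m crank '[{"rot":[0,0,0],"dp":[0.3,-3,0],"claw":0},{"rot":[0,0,0],"dp":[0.3,-3,0],"claw":0},{"rot":[0,0,0],"dp":[0.3,-3,0],"claw":0},{"rot":[0,0,0],"dp":[0.3,-3,0],"claw":0},{"rot":[0,0,0],"dp":[0.2,-3,0],"claw":0},{"rot":[0,0,0],"dp":[0.2,-3,0],"claw":0},{"rot":[0,0,0],"dp":[0.2,-3,0],"claw":0},{"rot":[0,0,0],"dp":[0.2,-3,0],"claw":0},{"rot":[0,0,0],"dp":[0.2,-3,0],"claw":0},{"rot":[0,0,0],"dp":[0.2,-2,0],"claw":0}]' 30
python3 -c "from h import *;st()"
```

```text
t: 14.15
ee_pos: [598.9, -48.9, 25.0]
tcp_rot: [2.135, 2.303, 0.014]
contact_force: [1.2, 1.5, -1.3]
gripper_width: 0.001
gripper_force: 3.0
t 14.15 pos [598.9 -48.9  25. ] lane (28.9, -3.4) yaw_y 4.35 z [ 0.007  0.006 -1.   ] F [ 1.2  1.5 -1.3] Flane -1.4 1.3 w 0.001
```

```bash
python3 -m crank '[{"rot":[0,0,0],"dp":[0.1,-1.2,0],"claw":0},{"rot":[0,0,0],"dp":[0.1,-1.2,0],"claw":0},{"rot":[0,0,0],"dp":[0.1,-1.2,0],"claw":0},{"rot":[0,0,0],"dp":[0.1,-1.2,0],"claw":0},{"rot":[0,0,0],"dp":[0.1,-1.2,0],"claw":0}]' 30
python3 -c "from h import *;st()"
```

```text
t: 14.65
ee_pos: [599.6, -54.3, 25.3]
tcp_rot: [2.134, 2.304, 0.015]
contact_force: [-1.0, 2.4, -0.3]
gripper_width: -0.003
gripper_force: 1.3
t 14.65 pos [599.6 -54.3  25.3] lane (34.3, -3.1) yaw_y 4.38 z [ 0.008  0.006 -1.   ] F [-1.   2.4 -0.3] Flane -2.4 -0.8 w -0.003
```

Sliding friction is now about 1.5–2.5 N. I'll creep in 4-row steps.

```bash
for i in 1; do python3 -m crank '[{"rot":[0,0,0],"dp":[0.1,-1.2,0],"claw":0},{"rot":[0,0,0],"dp":[0.1,-1.2,0],"claw":0},{"rot":[0,0,0],"dp":[0.1,-1.2,0],"claw":0},{"rot":[0,0,0],"dp":[0,-1.2,0],"claw":0}]' 30 >/dev/null; python3 -c "from h import *;st()"; done
```

```text
t 15.05 pos [600.1 -58.9  25.4] lane (39.0, -2.9) yaw_y 4.39 z [ 0.008  0.006 -1.   ] F [-2.2  2.  -1.2] Flane -2.2 -2.0 w -0.002
```

```bash
python3 -m crank '[{"rot":[0,0,0],"dp":[0.1,-1.2,0],"claw":0},{"rot":[0,0,0],"dp":[0.1,-1.2,0],"claw":0},{"rot":[0,0,0],"dp":[0.1,-1.2,0],"claw":0}]' 30 >/dev/null; python3 -c "from h import *;st()"
```

```text
t 15.35 pos [600.4 -62.5  25.4] lane (42.6, -2.9) yaw_y 4.39 z [ 0.008  0.006 -1.   ] F [-1.9  1.9 -1.1] Flane -2.1 -1.8 w 0.001
```

```bash
python3 -m crank '[{"rot":[0,0,0],"dp":[0.1,-1.2,0],"claw":0},{"rot":[0,0,0],"dp":[0.1,-1.2,0],"claw":0}]' 30 >/dev/null; python3 -c "from h import *;st()"
```

```text
t 15.55 pos [600.6 -64.9  25.4] lane (45.0, -2.8) yaw_y 4.39 z [ 0.008  0.006 -1.   ] F [-2.1  1.5 -0.2] Flane -1.7 -2.0 w -0.001
```

```bash
python3 -m crank '[{"rot":[0,0,0],"dp":[0.1,-1.2,0],"claw":0},{"rot":[0,0,0],"dp":[0.1,-1.2,0],"claw":0},{"rot":[0,0,0],"dp":[0.1,-1.2,0],"claw":0}]' 30 >/dev/null; python3 -c "from h import *;st()"
```

```text
t 15.85 pos [601.3 -68.7  25.6] lane (48.9, -2.4) yaw_y 4.38 z [ 0.009  0.006 -1.   ] F [-0.   0.4 -0.7] Flane -0.4 -0.0 w -0.002
```

```bash
python3 -m crank '[{"rot":[0,0,0],"dp":[0.1,-1.2,0],"claw":0},{"rot":[0,0,0],"dp":[0.1,-1.2,0],"claw":0}]' 30 >/dev/null; python3 -c "from h import *;st()"
```

```text
t 16.05 pos [601.3 -70.9  25.5] lane (51.0, -2.6) yaw_y 4.39 z [ 0.008  0.006 -1.   ] F [-0.4  1.  -0.8] Flane -1.1 -0.3 w 0.002
```

```bash
python3 -m crank '[{"rot":[0,0,0],"dp":[0.1,-1.2,0],"claw":0},{"rot":[0,0,0],"dp":[0.1,-1.2,0],"claw":0}]' 30 >/dev/null; python3 -c "from h import *;st()"
```

```text
t 16.25 pos [601.5 -73.1  25.5] lane (53.3, -2.6) yaw_y 4.4 z [ 0.008  0.007 -1.   ] F [-0.5  2.4  0.8] Flane -2.4 -0.3 w 0.002
```

```bash
python3 -m crank '[{"rot":[0,0,0],"dp":[0.1,-1.2,0],"claw":0},{"rot":[0,0,0],"dp":[0.1,-1.2,0],"claw":0}]' 30 >/dev/null; python3 -c "from h import *;st()"
```

```text
t 16.45 pos [601.7 -74.6  25.5] lane (54.8, -2.5) yaw_y 4.43 z [ 0.008  0.008 -1.   ] F [-0.6  5.1  2.6] Flane -5.2 -0.3 w 0.0
```

```bash
python3 -m crank '[{"rot":[0,0,0],"dp":[0.1,-1,0],"claw":0},{"rot":[0,0,0],"dp":[0.1,-1,0],"claw":0}]' 30 >/dev/null; python3 -c "from h import *;st()"
```

```text
t 16.65 pos [601.9 -75.4  25.5] lane (55.6, -2.3) yaw_y 4.49 z [ 0.008  0.009 -1.   ] F [-1.3  7.5  3.8] Flane -7.6 -0.8 w 0.003
```

```bash
python3 -m crank '[{"rot":[0,0,0],"dp":[0,-0.8,0],"claw":0},{"rot":[0,0,0],"dp":[0,0,0],"claw":0}]' 30 >/dev/null; python3 -c "from h import *;st()"
```

```text
t 16.85 pos [602.  -75.7  25.5] lane (55.9, -2.2) yaw_y 4.52 z [ 0.008  0.009 -1.   ] F [-1.   7.4  3.1] Flane -7.5 -0.5 w 0.004
```

```bash
python3 -m crank '[{"rot":[0,0,0],"dp":[0.1,-1.2,0],"claw":0},{"rot":[0,0,0],"dp":[0.1,-1.2,0],"claw":0},{"rot":[0,0,0],"dp":[0,0,0],"claw":0}]' 30 >/dev/null; python3 -c "from h import *;st()"
```

```text
t 17.15 pos [602.3 -76.8  25.5] lane (57.0, -2.0) yaw_y 4.58 z [ 0.008  0.011 -1.   ] F [-1.3 12.6  3.9] Flane -12.6 -0.4 w 0.003
```

```bash
python3 -m crank '[{"rot":[0,0,0],"dp":[0.1,-1,0],"claw":0},{"rot":[0,0,0],"dp":[0,0,0],"claw":0},{"rot":[0,0,0],"dp":[0,0,0],"claw":0}]' 30 >/dev/null; python3 -c "from h import *;st()"
```

```text
t 17.45 pos [602.4 -77.1  25.5] lane (57.3, -1.9) yaw_y 4.62 z [ 0.008  0.012 -1.   ] F [-2.3 12.9  4.8] Flane -13.1 -1.3 w 0.003
```

```bash
python3 -m crank '[{"rot":[0,0,0],"dp":[0,-1,0],"claw":0},{"rot":[0,0,0],"dp":[0,0,0],"claw":0},{"rot":[0,0,0],"dp":[0,0,0],"claw":0}]' 30 >/dev/null; python3 -c "from h import *;st()"
```

```text
t 17.75 pos [602.5 -77.5  25.5] lane (57.7, -1.9) yaw_y 4.64 z [ 0.008  0.012 -1.   ] F [-2.1 13.7  5.4] Flane -13.8 -1.1 w 0.002
```

```bash
python3 -m crank '[{"rot":[0,0,0],"dp":[0,-0.8,0],"claw":0},{"rot":[0,0,0],"dp":[0,0,0],"claw":0},{"rot":[0,0,0],"dp":[0,0,0],"claw":0}]' 30 >/dev/null; python3 -c "from h import *;st()"
```

```text
t 18.05 pos [602.6 -77.8  25.5] lane (58.0, -1.8) yaw_y 4.66 z [ 0.008  0.013 -1.   ] F [-1.1 14.9  5.3] Flane -14.9 -0.1 w -0.0
```

```bash
python3 -m crank '[{"rot":[0,0,0],"dp":[0,0.6,0],"claw":0},{"rot":[0,0,0],"dp":[0,0.6,0],"claw":0},{"rot":[0,0,0],"dp":[0,0.6,0],"claw":0},{"rot":[0,0,0],"dp":[0,0.6,0],"claw":0},{"rot":[0,0,0],"dp":[0,0.6,0],"claw":0},{"rot":[0,0,0],"dp":[0,0.6,0],"claw":0},{"rot":[0,0,0],"dp":[0,0.6,0],"claw":0},{"rot":[0,0,0],"dp":[0,0.6,0],"claw":0}]' 30 >/dev/null; python3 -c "from h import *;st()"
```

```text
t 18.85 pos [602.3 -76.9  25.5] lane (57.1, -2.0) yaw_y 4.49 z [ 0.008  0.008 -1.   ] F [0.  5.6 3. ] Flane -5.6 0.4 w 0.003
```

```bash
python3 -m crank '[{"rot":[0,0,0],"dp":[0,0.6,0],"claw":0},{"rot":[0,0,0],"dp":[0,0.6,0],"claw":0},{"rot":[0,0,0],"dp":[0,0.6,0],"claw":0},{"rot":[0,0,0],"dp":[0,0.6,0],"claw":0},{"rot":[0,0,0],"dp":[0,0.6,0],"claw":0},{"rot":[0,0,0],"dp":[0,0.6,0],"claw":0}]' 30 >/dev/null; python3 -c "from h import *;st()"
```

```text
t 19.45 pos [602.  -75.6  25.4] lane (55.8, -2.2) yaw_y 4.36 z [ 0.008  0.006 -1.   ] F [-0.3  3.1  2. ] Flane -3.1 -0.1 w -0.005
```

```bash
python3 -m crank '[{"rot":[0,0,0],"dp":[0,0.6,0],"claw":0},{"rot":[0,0,0],"dp":[0,0.6,0],"claw":0},{"rot":[0,0,0],"dp":[0,0.6,0],"claw":0},{"rot":[0,0,0],"dp":[0,0.6,0],"claw":0},{"rot":[0,0,0],"dp":[0,0,0],"claw":0}]' 30 >/dev/null; python3 -c "from h import *;st()"
```

```text
t 19.95 pos [601.9 -73.1  25.3] lane (53.3, -2.2) yaw_y 4.37 z [ 0.008  0.006 -1.   ] F [-0.3  0.8  0. ] Flane -0.9 -0.2 w 0.001
```

```bash
python3 -m crank '[{"rot":[0,0,0],"dp":[0,0.5,0],"claw":0},{"rot":[0,0,0],"dp":[0,0.5,0],"claw":0},{"rot":[0,0,0],"dp":[0,0.5,0],"claw":0},{"rot":[0,0,0],"dp":[0,0,0],"claw":0}]' 30 >/dev/null; python3 -c "from h import *;st()"
```

```text
t 20.35 pos [602.  -71.2  25.3] lane (51.4, -1.9) yaw_y 4.4 z [ 0.008  0.006 -1.   ] F [ 0.1  0.2 -0.7] Flane -0.2 0.1 w -0.003
```

```bash
python3 -m crank '[{"rot":[0,0,0],"dp":[0,0,4],"claw":0},{"rot":[0,0,0],"dp":[0,0,6],"claw":0},{"rot":[0,0,0],"dp":[0,0,10],"claw":0},{"rot":[0,0,0],"dp":[0,0,15],"claw":0},{"rot":[0,0,0],"dp":[0,0,15],"claw":0},{"rot":[0,0,0],"dp":[0,0,6],"claw":0}]' 30; python3 -m crank '[{"rot":[0,0,0],"dp":[-10,5,2],"claw":0},{"rot":[0,0,0],"dp":[-15,15,5],"claw":0},{"rot":[0,0,0],"dp":[-15,20,5],"claw":0},{"rot":[0,0,0],"dp":[-15,20,5],"claw":0},{"rot":[0,0,0],"dp":[-15,20,5],"claw":0},{"rot":[0,0,0],"dp":[-15,20,5],"claw":0},{"rot":[0,0,0],"dp":[-15,20,5],"claw":0},{"rot":[0,0,0],"dp":[-15,20,5],"claw":0},{"rot":[0,0,0],"dp":[-10,10,5],"claw":0},{"rot":[0,0,0],"dp":[0,0,0],"claw":0}]' 30
python3 - <<'E'
from h import *
st()
for n in("top","scene"):
    p,d=read_camera(n);cv2.imwrite(f"pics/{n}_end.png",p[:,:,::-1])
    if n=="scene": a=cv2.resize(p[120:300,250:450,::-1],(440,396),interpolation=cv2.INTER_CUBIC)
    else: b=cv2.resize(p[140:270,225:430,::-1],(440,279))
o=np.vstack([a,b[:200]]);cv2.imwrite("pics/end.png",o)
E
```

```text
t: 20.95
ee_pos: [603.3, -71.6, 84.2]
tcp_rot: [2.132, 2.302, 0.02]
contact_force: [0.2, -0.3, -1.1]
gripper_width: -0.001
gripper_force: 0.0
t: 21.95
ee_pos: [475.2, 80.9, 123.4]
tcp_rot: [-2.13, -2.309, -0.017]
contact_force: [-0.0, -0.1, -0.8]
gripper_width: -0.001
gripper_force: 0.0
t 21.95 pos [475.2  80.9 123.4] lane (-109.4, -117.4) yaw_y 4.61 z [ 0.007  0.008 -1.   ] F [-0.  -0.1 -0.8] Flane 0.1 -0.0 w -0.001
```

View pics/end.png

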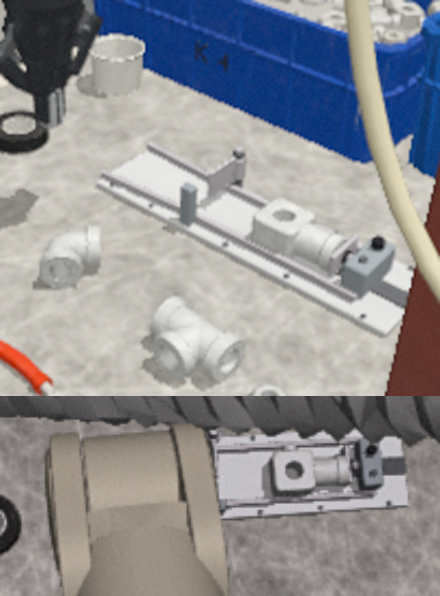

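The picture shows the casting lying in the lane at (285,225) with its stub at the buffer (345,255). The flap is shut behind it at (222,180), the elbow and tee haven't moved, and the robot is clear. Handing in.

```bash
python3 -c "from bench import job_done;print(job_done())"
```

```text
the job is handed in; nothing more can be done
None
```

The job is handed in: the casting was pushed through the flap and pressed on the stop with about 14 N (14.9 N highest reading at the wrist), then eased off and the fingers lifted out; in the last picture it lies in the lane at the buffer, the flap is shut behind it, and the elbow and tee have not moved (the cap was not checked).

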